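# Roll the thumbwheel to close a gap gauge to its mark

### The job

Preset the bench gap gauge: with a fingertip on top of the brass knurled wheel, roll it towards the fixed anvil, in as many strokes as it takes, until the sliding jaw has closed the gap so far that its black pointer stands in line with the orange gauge mark. Move the jaw only by the wheel, do not touch the jaw itself, and neither shift nor pick up the loose things standing round the gauge. Finish with the hand clear.

Things in the scene. Friction and masses are not known exactly. Their poses are not given: they have to be found in the camera images.
- fixture: the gap gauge, bolted to the worktop: grey base plate 100 (x) x 270 (y) x 14 mm; origin under its centre, z up. Its y axis is the slide direction: fixed dark anvil block near the -y end (50 mm high, pad face at y = -95 mm), sliding steel jaw in the middle (60 x 30 mm, top 50 mm high), wheel near the +y end; white scale strip with a tick every 5 mm along the front (-x) side of the slide
- wheel_top (a point): uppermost point of the brass knurled wheel, 70 mm above the worktop, at fixture x = 8, y = 75 mm (stays with the fixture). Wheel: radius 25 mm, 14 mm wide, axle along the fixture's x, between two blue cheeks (7 mm thick, 55 mm high, 34 mm over their outer faces), so its top 15 mm stand free. The axle is rigid: press lightly, 4 to 10 N is ample grip
- wheel (a joint): wheel angle, rad: 0 at the start (its stop, jaw fully open). Turned by friction: a fingertip pressing on the top and moving horizontally along the fixture's -y (towards the anvil) makes it grow and closes the gap, along +y opens it; it stays where left. Each rad moves the jaw 10 mm, so 25 mm of roll without slip moves it 10 mm
- jaw (a joint): jaw travel, m: 0 as it starts (65 mm gap), grows towards the anvil as the gap closes, at most 0.058; the gap is 65 mm minus this
- pointer (a point): tip of the sliding jaw's black pointer blade (2.5 mm wide) just above the scale strip, 20.5 mm above the worktop; moves with the jaw along the fixture's -y
- mark (a point): tip of the orange gauge mark: a fixed orange clip 12 x 14 x 14 mm at the front edge of the scale strip with a 2.5 mm wide nose that points at the scale; its axes are parallel to the fixture's. The gap is set when the pointer tip has the same y as this point in the fixture's frame. It stands 18 to 44 mm of jaw travel from the start
- v_block: loose hardened steel V-block with a V groove on top, 44x36 mm, 34 mm tall; origin under its centre. Leave alone.
- gauge_block: loose steel gauge block lying flat, 15x30x9 mm; origin under its centre. Leave alone.
- small_ring: loose setting ring (dark rim, bright bore) lying flat, 34 mm across, 12 mm high; origin under its centre. Leave alone.
- vial: loose amber vial with black cap standing upright, 24 mm across, 54 mm tall; origin under its centre. Leave alone.

How it is judged:
On the way, in this order (a step that is already met when the one before it is completed fails the run):
1. a fingertip is on the knurled wheel (contact force between the fingers and wheel above 0.5 N), for 0.1 s.
2. the wheel is being rolled under the finger and the gap has begun to close (contact force between the fingers and wheel above 0.5 N and value of joint jaw above 0.003 m), for 0.1 s.
At the end, for the whole second after the job is handed in: the jaw's pointer is within 2.5 mm of the orange mark along the slide and at rest, and every loose thing is within 15 mm of where it stood (y of pointer in the frame of mark between -0.0025 and 0.0025 m and velocity of joint jaw between -0.002 and 0.002 m/s and distance of each of v_block, gauge_block, small_ring, vial from where it was at the start of the episode below 0.015 m); the robot touches nothing.
It fails at once if the jaw itself is touched (more than 1 N) instead of being moved by the wheel (contact force between any of the fingers, the arm and jaw above 1 N).
It fails at once if a loose thing is shifted or lifted by more than 15 mm (distance of any of v_block, gauge_block, small_ring, vial from where it was at the start of the episode above 0.015 m).
It also fails if it takes over 58 s, if anything falls off the work surface, if the arm or the gripper's body presses on something with over 40 N, if the wrist force passes 120 N, or if a joint passes its speed limit or range.

### The arm

A 6-joint arm with a two-finger parallel gripper is mounted at the origin on a cart in front of the work surface, level with it; the furniture and walls round the work are solid. World frame = base frame: x ahead of the robot, y to its left, z up, the work surface at z = 0. Lengths are in m, angles in rad, forces in N, time in s.
With the tool pointing down it reaches from about 0.275 to 0.775 m from the base axis. Payload 14.6 kg.
Tool frame: the origin (TCP) lies at the very end of the fingers, on their centre line; the grasp point (between the pads) lies 19 mm behind it; z points along the fingers, y is the direction in which the jaws open and shut (so a half turn about z gives the same grasp; the last joint's range is limited). The gripper opens to 85 mm and grips with 20 to 120 N. Pads are 22 mm wide; open, the fingers measure 114 mm over their backs; the gripper's body (76 mm by 85 mm) begins 54 mm behind the grasp point. The pads swing forward as they close: fully open they stand 13 mm farther back than shut.
Start: joints at [-1.448, 0.263, -0.048, 1.259, 0, 1.415], TCP at [0.144, -0.505, 0.231] pointing down, gripper open.
Joint ranges: [-2.65, 2.65], [-0.89, 1.7], [-1.18, 1.37], [-2.13, 2.11], [-1.35, 1.29], [-3.14, 3.14]. Speed limits (rad/s): [1.89, 1.89, 2.57, 2.79, 3.14, 3.14].

### API

Orientations are given as a unit quaternion [x, y, z, w].
In Python, from rig import robot gives the robot as it stands.
- The arm moves only by the tool send_rows, never from a script. Its argument "commands" is a list that holds one entry, the list of rows, each a list of 7 numbers: the shift along the world's x, y, z in units of 40 mm (1.0 is 40 mm), then the turn, a rotation vector about the world's x, y, z in rad, then the finger opening in mm, from 0 to 85.4. A call has exactly 10 rows; each row shifts and turns the pose as measured when the row begins; what a row does not reach is not made up. A row lasts 1/8 s, in which the tool goes at most 62.5 mm and 10.7 degrees, less where a joint would pass 70% of its speed; a pose out of reach is approached as far as the arm can. A call is refused whole if a number of a shift passes 1 or a number of a turn 0.188, either way. A call with a gripper value outside its range is refused whole. The fingers move at their own pace and stop on an object; "squeeze" is the grip in N (left out, the last holds). Time passes only in rows, so rows that do not move let the fingers close, or fill a call up. It gives the time, the measured TCP pose, the force and the opening at its end, in the units of the state.
- robot.state(): the state, without advancing time (a new reading comes with each control period).
- robot.capture(name): name is "scene" or "top" or "wrist"; returns a dict with "frame" (480x640x3 uint8, red, green, blue), "range_z" (480x640 float32, m along the optical axis (not along the pixel's ray), 0 where there is no reading), "fov_y" (degrees; the focal length in pixels is half the picture's height over the tangent of half this angle, whatever the lens; pixels are square), "cx", "cy" (the principal point, pixels), "R" (3x3) and "t" (3): a world point X has camera coordinates R X + t. Camera axes: x right, y down, z forward; pixel columns grow to the right and rows downward; lengths in m; the calibration is good to about 2 mm. A picture is of the moment at which its call begins.
- robot.close_job(): hands the job in, once; it reports no verdict.
The state is a dict: "time_s": time; "qpos": joint angles; "joint_vel": joint speeds; "tau": joint torques, N m; "ee_pos": TCP position; "orientation": TCP orientation; "wrist_force": force on the tool from outside, world axes, zero at the start; "moment": the same for the moment, N m; "grip_width": opening from 0.0 (shut) to 1.0 (fully open).
Only numpy, scipy, OpenCV 4.12 (cv2) and the standard library are available. Lean on these libraries where they do the work, as an engineer would, in place of code of your own. Each camera call takes 0.05 s, during which the arm holds its last target. There are 200 camera calls.

## Working session

There is one attempt and no reset: what is moved stays moved. The work goes in short steps, Python scripts to look and compute and a tool call to move; the robot and the scene stay as the last step left them, time stands still between calls to the robot, and variables do not carry over. Pictures are saved under pics/ and viewed, about 8 in all and at most 12, crops included, and the job is handed in when it is done.

Besides the shell and the picture viewer there is one more tool, called by a JSON object that holds its "api" and its "payload", one argument or row to a line. send_rows: Moves the arm, as the interface text tells. Its arguments: {"type":"object","properties":{"commands":{"type":"array","items":{"type":"array","items":{"type":"array","items":{"type":"number"}}}},"squeeze":{"type":"number"}},"required":["commands"]}

```bash
ls; mkdir -p pics; cat > h.py <<'E'
import numpy as np, cv2
from rig import robot
def cap(n):
    c=robot.capture(n); c['f']=240/np.tan(np.radians(c['fov_y']/2)); return c
def pts(c):
    v,u=np.mgrid[0:480,0:640]; z=c['range_z']
    P=np.stack([(u-c['cx'])/c['f']*z,(v-c['cy'])/c['f']*z,z],-1)
    return (P-c['t'])@c['R']
def onplane(c,u,v,h):
    d=np.array([(u-c['cx'])/c['f'],(v-c['cy'])/c['f'],1])@c['R']; o=-c['R'].T@c['t']
    return o+d*(h-o[2])/d[2]
def proj(c,X):
    p=c['R']@np.asarray(X)+c['t']; return p[:2]/p[2]*c['f']+[c['cx'],c['cy']]
def save(n,im): cv2.imwrite('pics/'+n+'.png',np.ascontiguousarray(im[...,::-1]))
E
python3 - <<'E'
from h import *
c=cap('top');s=cap('scene')
save('top',c['frame']);save('scene',s['frame'])
for k in (c,s): print(k['f'],-k['R'].T@k['t'],k['R'].round(2).tolist())
np.savez('top0.npz',**c);np.savez('scene0.npz',**s)
print(robot.state())
E
```

```text
pics
562.5670608367014 [0.3905281  0.00139012 0.97502859] [[-0.03, -1.0, 0.01], [-0.99, 0.03, -0.15], [0.15, -0.01, -0.99]]
561.865775695717 [0.12081421 0.3835417  0.72745245] [[-0.72, -0.7, -0.02], [-0.52, 0.55, -0.65], [0.46, -0.46, -0.76]]
{'time_s': 0.1, 'qpos': array([-1.44830802e+00,  2.63493994e-01, -4.88622610e-02,  1.25938853e+00,
        3.20505304e-05,  1.41549397e+00]), 'joint_vel': array([-0.00054521, -0.00351877,  0.00278312,  0.00140758, -0.00086582,
       -0.00214379]), 'tau': array([ 2.90868891e-03, -6.38576603e+01,  3.85063791e+01,  9.96411487e-03,
       -1.62108927e-04, -3.14980400e-05]), 'ee_pos': array([ 0.14394529, -0.50463682,  0.23086749]), 'orientation': array([ 9.90369431e-01,  1.38449145e-01,  2.38034184e-05, -4.73900665e-04]), 'wrist_force': array([-0.06909781, -0.5895749 , -0.00895612]), 'moment': array([-0.00376942,  0.04828002, -0.02613369]), 'grip_width': 0.9969460843962634}
```

View pics/top.png

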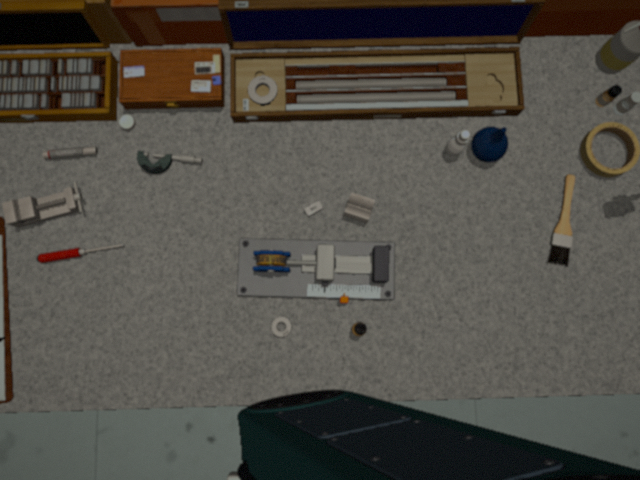

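View pics/scene.png

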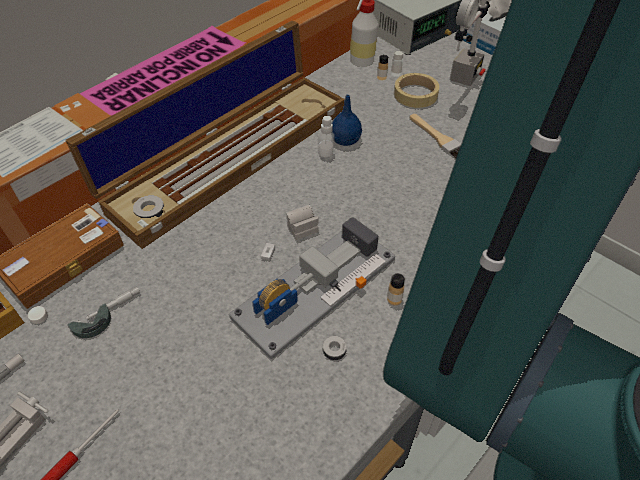

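The top view shows the gauge with its plate spanning (238–394, 238–298). The wheel is at (271,261), the jaw at (325,262), the anvil at (381,264) and the orange clip at (344,299). The fixture +y axis points roughly along world +y. The scene view agrees with this.

```bash
cat > m.py <<'E'
from h import *
def load(n): return dict(np.load(n))
c=load('top0.npz');s=load('scene0.npz')
for nm,k in (('top',c),('scene',s)):
    P=pts(k); hsv=cv2.cvtColor(k['frame'],cv2.COLOR_RGB2HSV)
    H,S,V=hsv[...,0].astype(int),hsv[...,1],hsv[...,2]
    roi=(P[...,0]>.2)&(P[...,0]<.5)&(abs(P[...,1])<.25)&(k['range_z']>0)
    print(nm)
    for name,m in dict(plate=roi&(P[...,2]>.009)&(P[...,2]<.019),
      blue=roi&(H>100)&(H<125)&(S>150),brass=roi&(H>12)&(H<28)&(S>90)&(P[...,2]>.03),
      orange=roi&(H>3)&(H<18)&(S>200)&(V>120)&(P[...,2]<.04), high=roi&(P[...,2]>.042)).items():
        n,l,st,ce=cv2.connectedComponentsWithStats(m.astype(np.uint8))
        for i in range(1,n):
            if st[i,4]<12: continue
            Q=P[l==i]; r=cv2.minAreaRect((Q[:,:2]*1000).astype(np.float32))
            print(name,st[i,4],ce[i].round(1),'med',np.median(Q,0).round(4),'zmax',Q[:,2].max().round(3),'rect',np.round(r[0],1),np.round(r[1],1),round(r[2],1))
k=c;a=k['frame'][220:340,225:405]
save('crop',cv2.resize(a,None,fx=4.4,fy=4.4,interpolation=cv2.INTER_CUBIC))
E
python3 m.py
```

```text
top
plate 3714 [310.1 283.2] med [0.4604 0.0245 0.014 ] zmax 0.019 rect [470.5   2.8] [270.2  68.8] 87.7
plate 234 [280.6 326.1] med [0.3904 0.064  0.0114] zmax 0.017 rect [390.8  64. ] [32.4 33.5] 87.9
blue 130 [270.5 268.4] med [0.4852 0.0777 0.0523] zmax 0.058 rect [485.7  76.3] [56.7  5.6] 87.1
brass 162 [270.7 261.5] med [0.4945 0.0742 0.0653] zmax 0.074 rect [496.2  75.8] [46.9  8.1] 88.0
brass 45 [355.1 330. ] med [ 0.3809 -0.0591  0.0416] zmax 0.056 rect [380.4 -60.8] [20.3  9.2] 24.6
orange 26 [343.8 299.4] med [ 0.4317 -0.0441  0.0273] zmax 0.031 rect [431.8 -44.1] [10.4  8.2] 88.7
high 390 [380.5 268.8] med [ 0.4794 -0.1051  0.0493] zmax 0.056 rect [ 479.6 -105.3] [25.3 40.1] 87.3
high 351 [270.6 264.4] med [0.492  0.0756 0.0545] zmax 0.074 rect [490.2  77.1] [19.6 61.5] 0.3
high 395 [324.9 268.4] med [ 0.4832 -0.0134  0.0493] zmax 0.054 rect [482.6 -14.3] [31.6 35.1] 88.4
high 131 [359.7 328. ] med [ 0.384  -0.0669  0.0524] zmax 0.057 rect [384.  -66.6] [19.1 19.2] 43.5
high 23782 [393.2 444.4] med [ 0.2987 -0.0465  0.5134] zmax 0.696 rect [290.2 -17.1] [ 71.  293.1] 21.5
[... 497 characters left out ...]
9.9
brass 94 [395.7 289.3] med [ 0.3759 -0.0566  0.0363] zmax 0.047 rect [377.2 -59.4] [21.3 11. ] 43.2
orange 48 [360.7 280.3] med [ 0.4299 -0.04    0.0276] zmax 0.031 rect [433.1 -39.9] [17.4 12.3] 6.3
high 44411 [506.6 178.2] med [0.2378 0.041  0.4291] zmax 0.559 rect [239.4  57.4] [ 89.5 119.9] 5.6
high 386 [363.5 234.1] med [ 0.4769 -0.0998  0.0493] zmax 0.053 rect [ 478.6 -102.3] [27.4 43.4] 86.4
high 442 [323.  266.4] med [ 0.4798 -0.0074  0.0497] zmax 0.053 rect [480.9  -9.9] [32.2 38.4] 87.2
high 176 [396.9 280.4] med [ 0.3797 -0.062   0.0526] zmax 0.056 rect [381.4 -64.2] [20. 21.] 21.6
high 639 [276.1 295.6] med [0.4906 0.0828 0.0549] zmax 0.072 rect [488.9  80.5] [62.3 21.8] 89.8
```

View pics/crop.png

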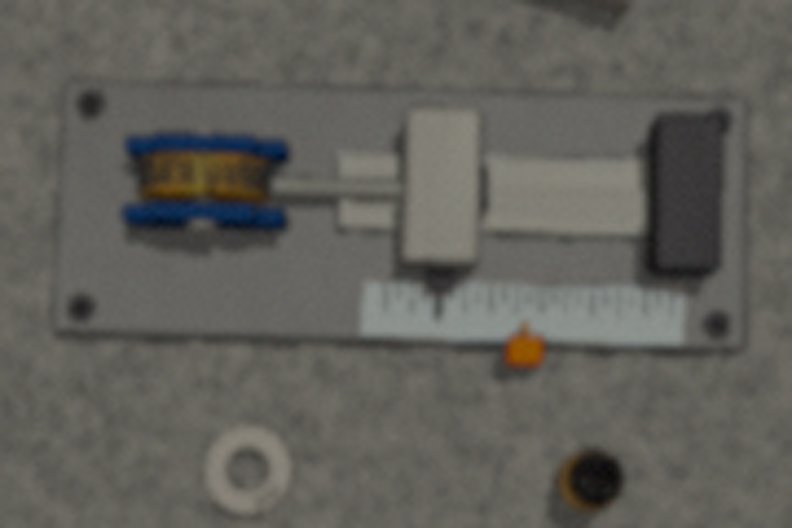

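The enlarged crop shows the pointer tip at (438,315) and the orange nose tip at (524,326). The plate screws are at (90,103), (80,306) and (716,324).

```bash
python3 - <<'E'
from m import *
g=lambda u,v,h: onplane(c,225+(u+.5)/4.4-.5,220+(v+.5)/4.4-.5,h)
p,m=g(438,315,.0205),g(524,326,.0205)
A,B,C=g(90,103,.014),g(80,306,.014),g(716,324,.014)
print(p,m,A,B,C)
y=(B-C)[:2]; y/=np.linalg.norm(y); print('yaw screws',np.degrees(np.arctan2(-y[0],y[1])))
y=(A-B)[:2]; print('yaw short',np.degrees(np.arctan2(y[1],y[0])))
for yaw in (-2.2,-3):
  a=np.radians(yaw); R=np.array([[np.cos(a),-np.sin(a)],[np.sin(a),np.cos(a)]])
  print(yaw,(R.T@(p-m)[:2]),'ctr from AC',(A+C)/2,'wheeltop',(A+C)[:2]/2+R@[.008,.075], 'anvil ctr chk',(A+C)[:2]/2+R@[.008,-.1075])
E
```

```text
top
plate 3714 [310.1 283.2] med [0.4604 0.0245 0.014 ] zmax 0.019 rect [470.5   2.8] [270.2  68.8] 87.7
plate 234 [280.6 326.1] med [0.3904 0.064  0.0114] zmax 0.017 rect [390.8  64. ] [32.4 33.5] 87.9
blue 130 [270.5 268.4] med [0.4852 0.0777 0.0523] zmax 0.058 rect [485.7  76.3] [56.7  5.6] 87.1
brass 162 [270.7 261.5] med [0.4945 0.0742 0.0653] zmax 0.074 rect [496.2  75.8] [46.9  8.1] 88.0
brass 45 [355.1 330. ] med [ 0.3809 -0.0591  0.0416] zmax 0.056 rect [380.4 -60.8] [20.3  9.2] 24.6
orange 26 [343.8 299.4] med [ 0.4317 -0.0441  0.0273] zmax 0.031 rect [431.8 -44.1] [10.4  8.2] 88.7
high 390 [380.5 268.8] med [ 0.4794 -0.1051  0.0493] zmax 0.056 rect [ 479.6 -105.3] [25.3 40.1] 87.3
high 351 [270.6 264.4] med [0.492  0.0756 0.0545] zmax 0.074 rect [490.2  77.1] [19.6 61.5] 0.3
high 395 [324.9 268.4] med [ 0.4832 -0.0134  0.0493] zmax 0.054 rect [482.6 -14.3] [31.6 35.1] 88.4
high 131 [359.7 328. ] med [ 0.384  -0.0669  0.0524] zmax 0.057 rect [384.  -66.6] [19.1 19.2] 43.5
high 23782 [393.2 444.4] med [ 0.2987 -0.0465  0.5134] zmax 0.696 rect [290.2 -17.1] [ 71.  293.1] 21.5
[... 1037 characters left out ...]
7 -0.062   0.0526] zmax 0.056 rect [381.4 -64.2] [20. 21.] 21.6
high 639 [276.1 295.6] med [0.4906 0.0828 0.0549] zmax 0.072 rect [488.9  80.5] [62.3 21.8] 89.8
[ 0.44687649 -0.01131844  0.0205    ] [ 0.44176904 -0.04425449  0.0205    ] [0.53375066 0.12260593 0.014     ] [0.45446671 0.12697539 0.014     ] [ 0.4408805  -0.11897297  0.014     ]
yaw screws -3.161811052236272
yaw short -3.1544699425105276
-2.2 [0.00383935 0.03310783] ctr from AC [0.48731558 0.00181648 0.014     ] wheeltop [0.49818877 0.0764541 ] anvil ctr chk [ 0.49118299 -0.10591139]
-3 [0.00337671 0.03315821] ctr from AC [0.48731558 0.00181648 0.014     ] wheeltop [0.49922981 0.07629501] anvil ctr chk [ 0.4896785  -0.10595488]
```

Fixture estimates so far:
- Yaw is about -3°.
- The wheel top is at about (0.498, 0.076, 0.070).
- The pointer needs about 33 mm of travel, which is about 83 mm of roll.

I'll close the fingers and travel over at height.

{"api": "send_rows", "payload": {
  "commands": [
    [[0.6,1,0,0,0,0,0],[0.6,1,0,0,0,0,0],[0.6,1,0,0,0,0,0],[0.6,1,0,0,0,0,0],[0.6,1,0,0,0,0,0],[0.6,1,0,0,0,0,0],[0.6,1,0,0,0,0,0],[0.6,1,0,0,0,0,0],[0.6,1,0,0,0,0,0],[0.6,1,0,0,0,0,0]]
  ],
  "squeeze": 30
}}

```text
time_s: 1.35
ee_pos: [0.3872, -0.0927, 0.2286]
orientation: [0.991, 0.135, -0.0, -0.002]
wrist_force: [0.7, -0.8, -0.4]
grip_width: 0.004
```

```bash
python3 -c "
from rig import robot
print(robot.state())"
```

```text
{'time_s': 1.35, 'qpos': array([-0.44280687,  0.04762447, -0.32418437,  1.20128863,  0.00311084,
        2.42711363]), 'joint_vel': array([1.00085847, 0.16321912, 0.17094821, 0.00214211, 0.00218526,
       0.99832418]), 'tau': array([-12.09656954, -47.14077115,  35.78482389,   0.64347206,
         0.05617145,  -2.0872613 ]), 'ee_pos': array([ 0.38716512, -0.0927487 ,  0.22856646]), 'orientation': array([ 9.90786845e-01,  1.35416708e-01, -1.12621720e-04, -1.93143853e-03]), 'wrist_force': array([ 0.72875873, -0.78085723, -0.41995455]), 'moment': array([-0.0851379 ,  0.00436642,  0.01177746]), 'grip_width': 0.00429272622678486}
```

{"api": "send_rows", "payload": {
  "commands": [
    [[0.27,0.44,-0.1,0,0,0.187,0],[0.27,0.44,-0.1,0,0,0.187,0],[0.27,0.44,-0.1,0,0,0.187,0],[0.27,0.44,-0.1,0,0,0.187,0],[0.27,0.44,-0.1,0,0,0.187,0],[0.27,0.44,-0.1,0,0,0.187,0],[0.27,0.44,-0.1,0,0,0.187,0],[0.27,0.44,-0.1,0,0,0.187,0],[0.27,0.44,-0.1,0,0,0.187,0],[0.27,0.44,-0.1,0,0,0.187,0]]
  ]
}}

```text
time_s: 2.6
ee_pos: [0.4974, 0.092, 0.1854]
orientation: [0.475, 0.88, -0.003, -0.002]
wrist_force: [0.4, 0.7, -0.3]
grip_width: -0.0
```

{"api": "send_rows", "payload": {
  "commands": [
    [[0,0,0,0,0,0.187,0],[0,0,0,0,0,0.187,0],[0,0,0,0,0,0.187,0],[0,0,0,0,0,0.187,0],[0,0,0,0,0,0.187,0],[0,0,0,0,0,0,0],[0,0,0,0,0,0,0],[0,0,0,0,0,0,0],[0,0,0,0,0,0,0],[0,0,0,0,0,0,0]]
  ]
}}

```text
time_s: 3.85
ee_pos: [0.4965, 0.0934, 0.183]
orientation: [0.031, 1.0, -0.005, -0.003]
wrist_force: [0.5, 0.4, 0.2]
grip_width: -0.004
```

```bash
python3 - <<'E'
from h import *
s=robot.state(); print(s['ee_pos'],s['wrist_force'],s['qpos'])
from scipy.spatial.transform import Rotation as R
print(R.from_quat(s['orientation']).as_matrix().round(3))
c=cap('wrist'); save('w1',c['frame']); np.savez('w1.npz',**c); print(-c['R'].T@c['t'])
E
```

```text
[0.49649885 0.09338795 0.18295331] [0.53055507 0.41367675 0.19056477] [ 0.02981607  0.25459546 -0.19390574  1.12821071 -0.00929965  0.0915229 ]
[[-0.998  0.062 -0.006]
 [ 0.062  0.998 -0.009]
 [ 0.005 -0.01  -1.   ]]
[0.42528106 0.09847177 0.32576439]
```

View pics/w1.png

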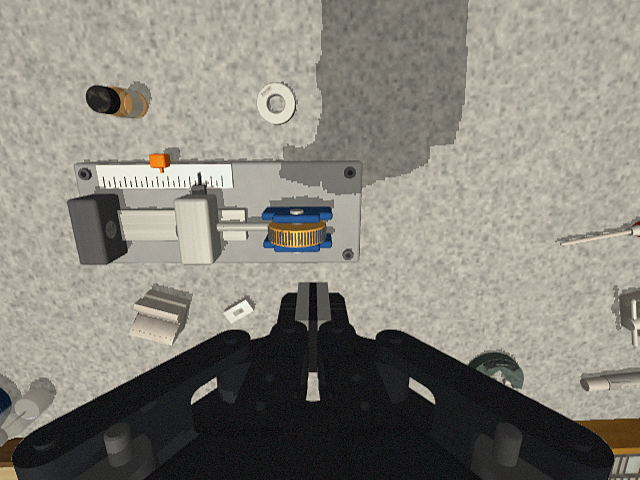

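The wrist picture shows the gauge close up: screws at (85,174), (349,172) and (347,254), the wheel at (297,235), the pointer at (202,174) and the orange nose at (162,171).

```bash
cat >> h.py <<'E'
def wheel(c):
    P=pts(c);h=cv2.cvtColor(c['frame'],cv2.COLOR_RGB2HSV)
    m=(h[...,0]>12)&(h[...,0]<30)&(h[...,1]>90)&(P[...,2]>.064)&(P[...,2]<.075)&(P[...,0]>.45)&(P[...,0]<.55)&(abs(P[...,1]-.075)<.05)
    Q=P[m]; return len(Q),Q.min(0).round(4),Q.max(0).round(4)
E
python3 - <<'E'
from h import *
c=dict(np.load('w1.npz'))
print(wheel(c)); 
A=onplane(c,347,254,.014);B=onplane(c,349,172,.014);C=onplane(c,85,174,.014)
y=(B-C)[:2]; print(A,B,C,'yaw',np.degrees(np.arctan2(-y[0],y[1])),'ctr',(A+C)/2)
save('w1c',cv2.resize(c['frame'][150:280,60:370],None,fx=2.5,fy=2.5,interpolation=cv2.INTER_CUBIC))
E
```

```text
(436, array([0.491 , 0.0607, 0.064 ]), array([0.5063, 0.0937, 0.0715]))
[0.53375401 0.12292056 0.014     ] [0.45369994 0.12735609 0.014     ] [ 0.44060497 -0.11880036  0.014     ] yaw -3.0451367308657096 ctr [0.48717949 0.0020601  0.014     ]
```

View pics/w1c.png

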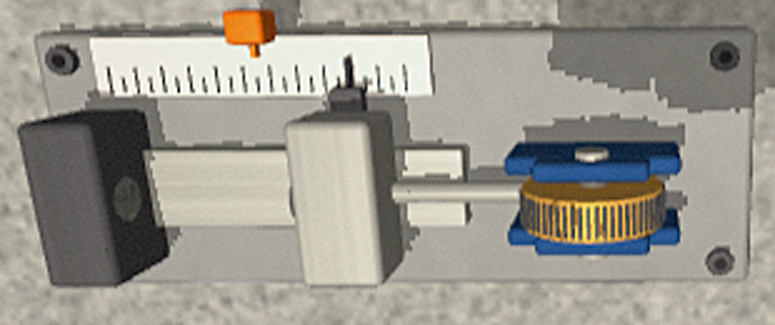

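{"api": "send_rows", "payload": {
  "commands": [
    [[0.07,-0.05,-0.4,0,0,0,0],[0,-0.05,-0.4,0,0,0,0],[0,0,-0.4,0,0,0,0],[0,0,-0.4,0,0,0,0],[0,0,-0.4,0,0,0,0],[0,0,-0.35,0,0,0,0],[0,0,-0.2,0,0,0,0],[0,0,0,0,0,0,0],[0,0,0,0,0,0,0],[0,0,0,0,0,0,0]]
  ]
}}

```text
time_s: 5.15
ee_pos: [0.5004, 0.0892, 0.0793]
orientation: [0.032, 0.999, -0.005, -0.001]
wrist_force: [-0.2, 0.3, 0.4]
grip_width: 0.002
```

```bash
python3 - <<'E'
from h import *
c=dict(np.load('w1.npz'))
f=lambda u,v:onplane(c,60+(u+.5)/2.5-.5,150+(v+.5)/2.5-.5,.0205)
a=np.radians(-3.05);R=np.array([[np.cos(a),-np.sin(a)],[np.sin(a),np.cos(a)]])
p,m=f(348,58),f(254,55); print(p,m,R.T@(p-m)[:2], 'fix',R.T@(p[:2]-[.4872,.0020]),R.T@(m[:2]-[.4872,.0020]))
print(robot.state()['ee_pos'],robot.state()['wrist_force'])
E
```

```text
[ 0.44563668 -0.00967702  0.0205    ] [ 0.44248584 -0.04383662  0.0205    ] [0.00132883 0.03427886] fix [-0.04088314 -0.01387195] [-0.04221197 -0.04815081]
[0.50041689 0.08924431 0.07930982] [-0.21633209  0.30139922  0.41217062]
```

{"api": "send_rows", "payload": {
  "commands": [
    [[-0.02,0,-0.1,0,0,0,0],[0,0,-0.08,0,0,0,0],[0,0,-0.04,0,0,0,0],[0,0,-0.03,0,0,0,0],[0,0,-0.03,0,0,0,0],[0,0,-0.02,0,0,0,0],[0,0,-0.02,0,0,0,0],[0,0,-0.02,0,0,0,0],[0,0,-0.02,0,0,0,0],[0,0,-0.02,0,0,0,0]]
  ]
}}

```text
time_s: 6.4
ee_pos: [0.5001, 0.0892, 0.0688]
orientation: [0.032, 0.999, -0.005, 0.001]
wrist_force: [-6.2, -0.1, 16.4]
grip_width: 0.0
```

{"api": "send_rows", "payload": {
  "commands": [
    [[0,0,-0.01,0,0,0,0],[-0.004,-0.075,-0.01,0,0,0,0],[-0.004,-0.075,-0.01,0,0,0,0],[-0.004,-0.075,-0.01,0,0,0,0],[-0.004,-0.075,-0.01,0,0,0,0],[-0.004,-0.075,-0.01,0,0,0,0],[-0.004,-0.075,-0.01,0,0,0,0],[-0.004,-0.075,-0.01,0,0,0,0],[0,0,-0.01,0,0,0,0],[0,0,-0.01,0,0,0,0]]
  ]
}}

```text
time_s: 7.65
ee_pos: [0.4989, 0.0699, 0.0697]
orientation: [0.031, 1.0, -0.002, 0.004]
wrist_force: [-2.9, -0.0, 9.1]
grip_width: -0.002
```

```bash
cat > g.py <<'E'
import sys
from h import *
s=robot.state(); print(s['ee_pos'].round(4),s['wrist_force'].round(1))
c=cap('wrist'); np.savez(sys.argv[1]+'.npz',**c)
p=proj(c,[.4425,-.0438,.0205]).round().astype(int); print('mark px',p, 'pointer0',proj(c,[.4456,-.0097,.0205]))
x0,y0=max(p[0]-60,0),max(p[1]-50,0); a=c['frame'][y0:y0+100,x0:x0+160]; print('off',x0,y0)
save(sys.argv[1],cv2.resize(a,None,fx=5,fy=5,interpolation=cv2.INTER_CUBIC))
E
python3 g.py g1
```

```text
[0.4989 0.0699 0.0697] [-2.9 -0.   9.1]
mark px [111 181] pointer0 [170.45287252 182.84162471]
off 51 131
```

View pics/g1.png

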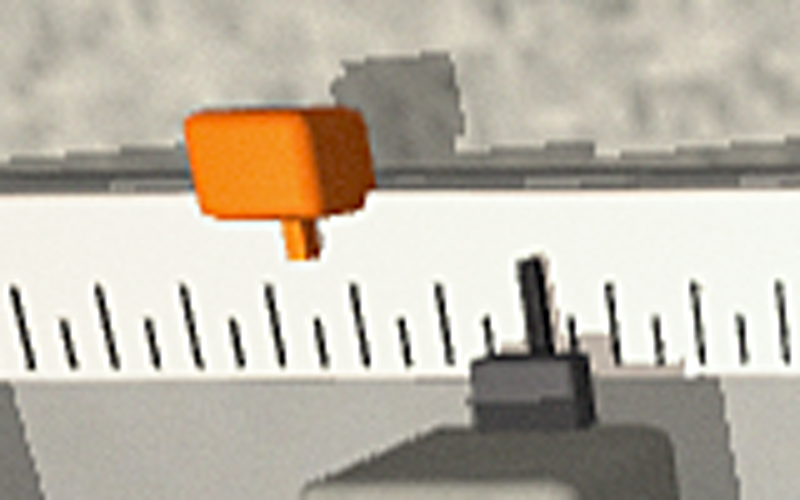

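The view is sharp. The nose tip is at (300,258) and the pointer tip at (530,262), and ticks are 42.7 px apart, so about 26 mm remains. The first stroke moved the jaw about 7.7 mm for 19.3 mm of roll, so there was no slip. Next: finish the stroke, lift, return and lower.

{"api": "send_rows", "payload": {
  "commands": [
    [[-0.005,-0.1,-0.01,0,0,0,0],[0,0,-0.01,0,0,0,0],[0,0,0.12,0,0,0,0],[0,0,0.15,0,0,0,0],[0.01,0.2,0,0,0,0,0],[0.02,0.4,0,0,0,0,0],[0,0,0,0,0,0,0],[0,0,-0.1,0,0,0,0],[0,0,-0.05,0,0,0,0],[0,0,0,0,0,0,0]]
  ]
}}

```text
time_s: 8.95
ee_pos: [0.4999, 0.0923, 0.0739]
orientation: [0.031, 1.0, -0.002, 0.004]
wrist_force: [0.1, -0.5, 0.3]
grip_width: 0.006
```

{"api": "send_rows", "payload": {
  "commands": [
    [[0,-0.05,-0.05,0,0,0,0],[0,0,-0.04,0,0,0,0],[0,0,-0.02,0,0,0,0],[0,0,-0.015,0,0,0,0],[-0.004,-0.075,-0.012,0,0,0,0],[-0.004,-0.075,-0.012,0,0,0,0],[-0.004,-0.075,-0.012,0,0,0,0],[-0.004,-0.075,-0.012,0,0,0,0],[-0.004,-0.075,-0.012,0,0,0,0],[-0.004,-0.075,-0.012,0,0,0,0]]
  ]
}}

```text
time_s: 10.2
ee_pos: [0.4992, 0.0739, 0.0698]
orientation: [0.03, 1.0, 0.0, 0.006]
wrist_force: [-2.5, 1.6, 7.4]
grip_width: 0.002
```

{"api": "send_rows", "payload": {
  "commands": [
    [[-0.004,-0.075,-0.012,0,0,0,0],[-0.004,-0.06,-0.012,0,0,0,0],[0,0,-0.01,0,0,0,0],[0,0,0.12,0,0,0,0],[0,0,0.15,0,0,0,0],[0.01,0.2,0,0,0,0,0],[0.02,0.4,0,0,0,0,0],[0,0,0,0,0,0,0],[0,0,-0.1,0,0,0,0],[0,0,-0.05,0,0,0,0]]
  ]
}}

```text
time_s: 11.45
ee_pos: [0.5002, 0.095, 0.0747]
orientation: [0.03, 1.0, 0.001, 0.006]
wrist_force: [-0.2, -0.4, 0.3]
grip_width: 0.001
```

```bash
python3 g.py g2
```

```text
[0.5002 0.095  0.0747] [-0.2 -0.4  0.3]
mark px [ 71 179] pointer0 [130.06403827 181.25908556]
off 11 129
```

View pics/g2.png

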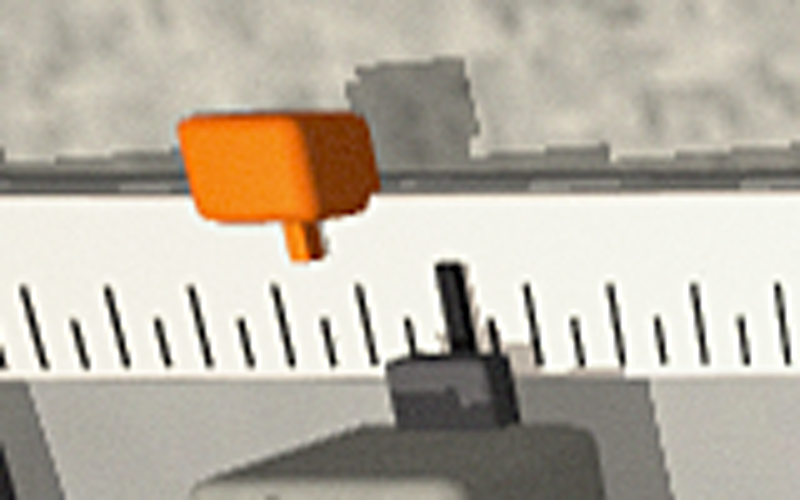

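About 17 mm remains: the pointer is at (450,265) and the nose at (303,258). I'll do another identical stroke.

{"api": "send_rows", "payload": {
  "commands": [
    [[0,-0.12,-0.07,0,0,0,0],[0,0,-0.04,0,0,0,0],[0,0,-0.02,0,0,0,0],[0,0,-0.015,0,0,0,0],[-0.004,-0.075,-0.012,0,0,0,0],[-0.004,-0.075,-0.012,0,0,0,0],[-0.004,-0.075,-0.012,0,0,0,0],[-0.004,-0.075,-0.012,0,0,0,0],[-0.004,-0.075,-0.012,0,0,0,0],[-0.004,-0.075,-0.012,0,0,0,0]]
  ]
}}

```text
time_s: 12.75
ee_pos: [0.4995, 0.0732, 0.0699]
orientation: [0.029, 1.0, 0.004, 0.008]
wrist_force: [-2.5, 1.7, 8.0]
grip_width: -0.004
```

{"api": "send_rows", "payload": {
  "commands": [
    [[-0.004,-0.075,-0.012,0,0,0,0],[-0.004,-0.06,-0.012,0,0,0,0],[0,0,-0.01,0,0,0,0],[0,0,0.12,0,0,0,0],[0,0,0.15,0,0,0,0],[0.01,0.2,0,0,0,0,0],[0.02,0.33,0,0,0,0,0],[0,0,0,0,0,0,0],[0,0,-0.1,0,0,0,0],[0,0,-0.05,0,0,0,0]]
  ]
}}

```text
time_s: 14.0
ee_pos: [0.5005, 0.091, 0.0743]
orientation: [0.029, 1.0, 0.004, 0.009]
wrist_force: [0.4, 0.8, 0.1]
grip_width: -0.0
```

```bash
python3 g.py g3
```

```text
[0.5005 0.091  0.0743] [0.4 0.8 0.1]
mark px [ 75 178] pointer0 [135.01420503 180.11981157]
off 15 128
```

View pics/g3.png

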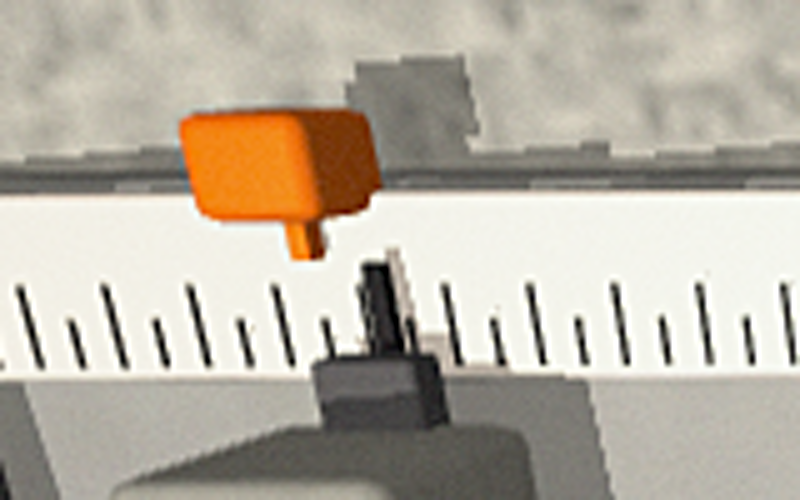

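About 8 mm remains: the pointer is at (375,265) and the nose at (303,258). That is about 20 mm of roll, so I'll do a partial stroke and check.

{"api": "send_rows", "payload": {
  "commands": [
    [[0,0,-0.07,0,0,0,0],[0,0,-0.04,0,0,0,0],[0,0,-0.02,0,0,0,0],[0,0,-0.015,0,0,0,0],[-0.004,-0.075,-0.012,0,0,0,0],[-0.004,-0.075,-0.012,0,0,0,0],[-0.004,-0.075,-0.012,0,0,0,0],[-0.004,-0.075,-0.012,0,0,0,0],[-0.004,-0.07,-0.012,0,0,0,0],[0,0,-0.01,0,0,0,0]]
  ]
}}

```text
time_s: 15.3
ee_pos: [0.4999, 0.078, 0.07]
orientation: [0.029, 1.0, 0.008, 0.011]
wrist_force: [-3.0, -0.5, 7.1]
grip_width: 0.002
```

```bash
python3 g.py g4
```

```text
[0.4999 0.078  0.07  ] [-3.  -0.5  7.1]
mark px [ 92 179] pointer0 [152.82790336 180.67660826]
off 32 129
```

View pics/g4.png

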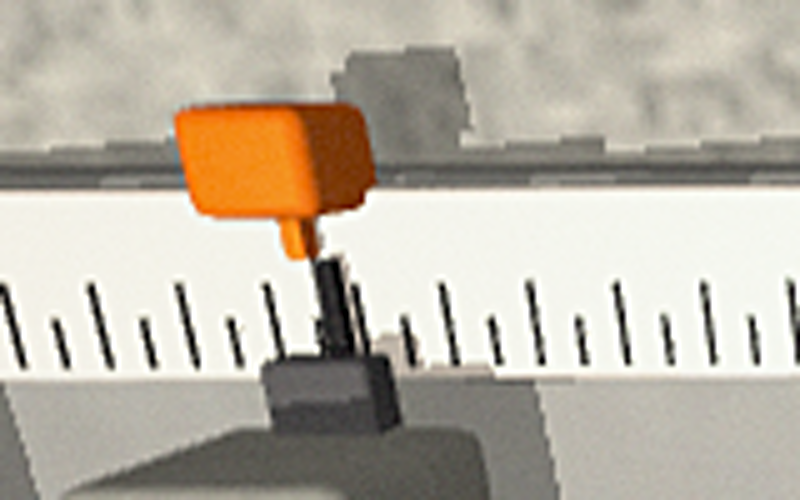

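About 3.3 mm remains, which is 8 mm of roll.

{"api": "send_rows", "payload": {
  "commands": [
    [[-0.004,-0.075,-0.012,0,0,0,0],[-0.004,-0.075,-0.012,0,0,0,0],[-0.004,-0.07,-0.012,0,0,0,0],[0,0,-0.01,0,0,0,0],[0,0,0.12,0,0,0,0],[0,0,0.2,0,0,0,0],[0,0,0.1,0,0,0,0],[0,0,0,0,0,0,0],[0,0,0,0,0,0,0],[0,0,0,0,0,0,0]]
  ]
}}

```text
time_s: 16.6
ee_pos: [0.4996, 0.0693, 0.0877]
orientation: [0.029, 0.999, 0.008, 0.012]
wrist_force: [-1.0, -0.2, -0.5]
grip_width: -0.001
```

```bash
python3 g.py g5
```

```text
[0.4996 0.0693 0.0877] [-1.  -0.2 -0.5]
mark px [123 174] pointer0 [179.27850601 176.00321228]
off 63 124
```

View pics/g5.png

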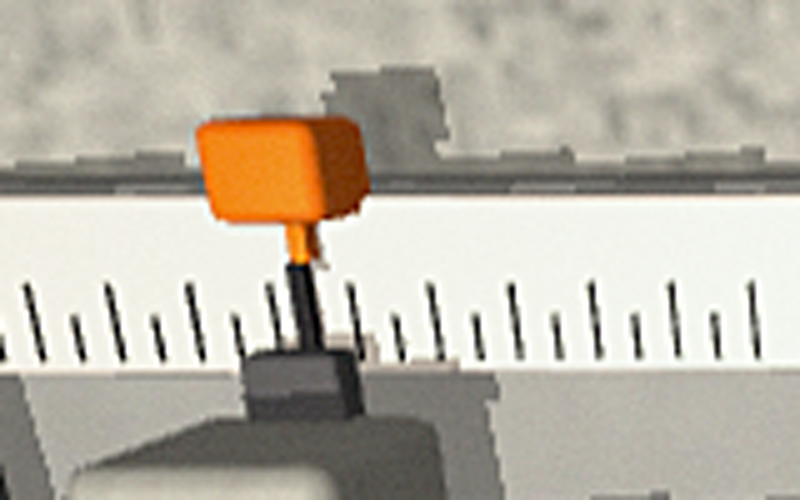

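The pointer tip (298,266) and the nose (301,262) look aligned. This view is oblique, so I'll go up and over the mark for a check without parallax.

{"api": "send_rows", "payload": {
  "commands": [
    [[0,0,0.6,0,0,0,0],[0,0,0.6,0,0,0,0],[0,0,0.6,0,0,0,0],[0,-0.6,0.3,0,0,0,0],[0,-0.6,0,0,0,0,0],[0,-0.6,0,0,0,0,0],[0,-0.6,0,0,0,0,0],[0,-0.5,0,0,0,0,0],[0,0,0,0,0,0,0],[0,0,0,0,0,0,0]]
  ]
}}

```text
time_s: 17.9
ee_pos: [0.4984, -0.0494, 0.1731]
orientation: [0.028, 1.0, 0.008, 0.011]
wrist_force: [-0.4, -0.3, -0.9]
grip_width: -0.001
```

```bash
python3 g.py g6; python3 - <<'E'
from h import *
c=dict(np.load('g6.npz')); print(-c['R'].T@c['t'])
P=pts(c); h=cv2.cvtColor(c['frame'],cv2.COLOR_RGB2HSV)
o=(h[...,0]<18)&(h[...,1]>200)&(h[...,2]>100)&(abs(P[...,0]-.437)<.02)&(abs(P[...,1]+.044)<.02)
a=np.radians(-3.05);R=np.array([[np.cos(a),-np.sin(a)],[np.sin(a),np.cos(a)]])
for n,m in (('orange',o),('black',(h[...,2]<70)&(P[...,0]>.43)&(P[...,0]<.456)&(abs(P[...,1]+.044)<.015))):
    v,u=np.nonzero(m)
    for r in sorted(set(v)): 
        w=u[v==r]; X=onplane(c,w.mean(),r,.0205); print(n,r,len(w),w.mean().round(2),(R.T@(X[:2]-[.4872,.002])*1000).round(2))
E
```

```text
[ 0.4984 -0.0494  0.1731] [-0.4 -0.3 -0.9]
mark px [313 156] pointer0 [352.805288   157.23459226]
off 253 106
[ 0.42319322 -0.04837083  0.31396754]
orange 137 13 313.0 [-57.74 -48.3 ]
orange 138 16 313.5 [-56.93 -47.87]
orange 139 16 313.5 [-56.12 -47.87]
orange 140 16 313.5 [-55.31 -47.88]
orange 141 16 313.5 [-54.49 -47.88]
orange 142 16 313.5 [-53.67 -47.88]
orange 143 16 313.5 [-52.86 -47.88]
orange 144 16 313.5 [-52.04 -47.88]
orange 145 16 313.5 [-51.21 -47.88]
orange 146 16 313.5 [-50.39 -47.88]
orange 147 16 313.5 [-49.57 -47.89]
orange 148 16 313.5 [-48.74 -47.89]
orange 149 16 313.5 [-47.92 -47.89]
orange 150 14 313.5 [-47.09 -47.89]
orange 151 2 313.5 [-46.26 -47.89]
orange 152 2 313.5 [-45.43 -47.89]
orange 153 2 313.5 [-44.59 -47.9 ]
orange 154 2 313.5 [-43.76 -47.9 ]
orange 155 2 313.5 [-42.92 -47.9 ]
orange 156 2 313.5 [-42.08 -47.9 ]
orange 157 1 313.0 [-41.25 -48.33]
black 158 3 312.0 [-40.41 -49.2 ]
black 159 3 312.0 [-39.57 -49.2 ]
black 160 3 312.0 [-38.72 -49.2 ]
black 161 5 314.2 [-37.87 -47.3 ]
black 162 5 314.2 [-37.03 -47.3 ]
black 163 5 314.2 [-36.18 -47.3 ]
black 164 5 314.2 [-35.33 -47.3 ]
black 165 5 314.2 [-34.48 -47.3 ]
black 166 6 315.67 [-33.62 -46.03]
black 167 6 315.67 [-32.76 -46.03]
black 168 5 316.6 [-31.9  -45.21]
black 169 6 315.67 [-31.05 -46.03]
black 170 8 316.12 [-30.19 -45.63]
black 171 13 312.0 [-29.35 -49.23]
black 172 13 312.15 [-28.48 -49.1 ]
black 173 1 307.0 [-27.64 -53.62]
```

View pics/g6.png

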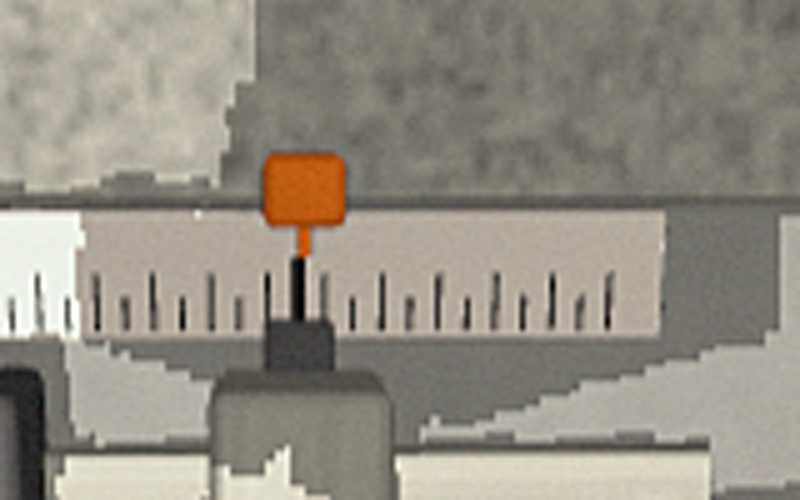

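The overhead view gives the nose at column 304.5 and the pointer at 298, with ticks 28.3 px apart. That means an overshoot of about 1.1 mm, inside the 2.5 mm band. A subpixel check will show whether it needs mending.

```bash
python3 - <<'E'
from h import *
c=dict(np.load('g6.npz')); f=c['frame'].astype(float)
def cen(row,ch,lo=304,hi=321):
    w=np.arange(lo,hi); p=f[row,lo:hi,ch]; d=np.clip(np.median(p)-p-15,0,None); return (w*d).sum()/d.sum()
for ch,rows in ((2,range(152,156)),(0,range(158,161))):
    for r in rows: u=cen(r,ch); X=onplane(c,u,r,.0205); print(ch,r,u.round(2),(X*1000).round(2))
print(f[154,306:320,2],f[159,306:320,0])
E
```

```text
2 152 313.41 [439.29 -43.48  20.5 ]
2 153 313.37 [440.12 -43.57  20.5 ]
2 154 313.34 [440.95 -43.64  20.5 ]
2 155 313.36 [441.78 -43.66  20.5 ]
0 158 312.15 [444.24 -44.85  20.5 ]
0 159 312.13 [445.08 -44.91  20.5 ]
0 160 311.73 [445.9  -45.31  20.5 ]
[157. 152. 156. 154. 160. 171.  85.  13.   3. 124. 161. 159. 153. 159.] [181. 180. 179. 181. 195.  59.  18.   6. 198. 182. 173. 183. 183. 178.]
```

Relative overshoot is 1.1 ± 0.3 mm, well inside ±2.5 mm. The hand is clear at z = 0.17 and no loose thing was touched, so I'm handing in.

```bash
python3 -c "
from rig import robot
print(robot.state()['wrist_force'],robot.state()['joint_vel'].round(3)); print(robot.close_job())"
```

```text
[-0.26700998 -0.02409929 -0.00361422] [ 0.006 -0.002  0.     0.    -0.002 -0.003]
the job is handed in; nothing more can be done
None
```

I rolled the wheel with the closed fingertips in four strokes, closing the gap by about 34 mm, and handed the job in at about 18 s of the 58 s allowed. No verdict is reported.

- **Pointer against mark:** the last overhead check put the pointer about 1.1 mm past the orange mark, inside the ±2.5 mm limit. The oblique view just before it had suggested about 0 to 0.5 mm. I trusted the overhead one, because it has no parallax along the slide. I left the 1.1 mm uncorrected.
- **Forces:** I pressed with about 7–9 N while rolling. The first touch read 16 N, above the 4–10 N advised but well under the limits.
- **Hand clear:** at the end the fingertips were at z = 0.17 m, the wrist force read about 0, and the arm was at rest.
- **Loose things and jaw:** I did not measure the loose things again at the end. The fingers only came low over the wheel, well away from them and from the jaw.

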